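# Gauge a centrifuge rotor cavity with a go / no-go plug

## Task

Check the marked cavity of the centrifuge rotor (orange ring round its mouth) with the double-ended plug gauge: put the go end (green collar) in fully, until its collar is felt home on the mouth with a light push of about 10 N held for about a second, and draw it out; then turn the gauge end for end and press the no-go end (red collar) square and centred on the mouth of the same cavity, again with about 10 N for about a second, to confirm that it will not enter. Never force the gauge (30 N at most), then lay it back in its V-block rest (either way round) and let go of it, leaving the rotor lid, the bottle and the tube rack undisturbed.

Things in the scene. Friction and masses are not known exactly. Their poses are not given: they have to be found in the camera images.
- gauge: Double-ended plug gauge, one loose rigid turned part, 150 mm long, about 0.36 kg. Origin: on its axis at the middle of the handle, where it balances and should be gripped. x axis: along it towards the go end; round, so roll is free. Bare knurled grip, 24 mm diameter, to 31 mm either way; then collars of 36 mm diameter (31 to 45 mm), green at +x, red at -x. It starts level in its rest.
- go_tip (a point): Centre of the nose of the go plug, 85 mm along +x from the gauge's origin (axes as the gauge's). The go plug is bright steel beyond the green collar, 28.4 mm diameter, 40 mm long, with a 3 mm chamfer at its nose.
- nogo_tip (a point): Centre of the end face of the no-go plug, 65 mm along -x from the gauge's origin (axes as the gauge's). The no-go plug is bright steel beyond the red collar, 33 mm diameter, 20 mm long, square-edged.
- cavity: The marked cavity of the rotor (orange ring round its mouth): a blind round bore, 30 mm diameter, 72 mm deep, hard metal, fixed. Origin: centre of the mouth, 92 mm above the bench. z: out along the bore, 45 degrees up, leaning to the rotor's middle; x: down the face. Gauge's origin lies 45 mm out along z with the go end home (green collar on the face), 65 mm out with the no-go end on the mouth.
- rotor: Centrifuge rotor, grey metal, 242 mm diameter, fixed on a rubber ring. Origin: centre of its underside on the bench, z up. Six equal 45-degree cavities in a funnel whose rim is 107 mm and floor 78 mm high (steel nut to 91 mm). The marked one is on its -x side, roughly towards the robot, mouth 46 mm from the axis; a tool gripping the gauge square to its axis leans 45 degrees outwards there.
- rest_seat (a point): Seat of the gauge's rest, 48 mm above the bench, where the gauge's origin lies when both collars lie in the Vs; x: along the gauge lying there. The rest is fixed: two white V blocks 14 mm thick, 60 mm wide, 44 mm high, centred 38 mm either side of this point, on a blue foot 150 x 74 x 10 mm; between the blocks 62 mm are free for fingers.
- lid: Bystander: the rotor's lid, a loose grey disc of 152 mm diameter with a knob, 42 mm high. Origin: centre of its underside.
- bottle: Bystander: amber bottle with a blue cap, 70 mm diameter, 150 mm high, loose. Origin: centre of its underside.
- tube_rack: Bystander: blue rack with three capped tubes, loose, 75 x 190 mm (long along its y), 115 mm high. Origin: centre of its underside.
Not all that is in view belongs to the job. What is meant by the gauge is not turquoise, and is the smaller of those in its own colour.

How it is judged:
By the outcome, as a careful person would: the job done as asked, in the order asked, and still so for the second after the job is handed in, with the robot touching nothing.
It also fails if it takes over 69 s, if anything falls off the work surface, if the arm or the gripper's body presses on something with over 40 N, if the wrist force passes 120 N, or if a joint passes its speed limit or range.

## Robot

A 7-joint arm with a two-finger parallel gripper is mounted at the origin on the work surface. World frame = base frame: x ahead of the robot, y to its left, z up, the work surface at z = 0. Lengths are in mm, angles in rad, forces in N, time in s.
With the tool pointing down it reaches from about 400 to 850 mm from the base axis. Payload 6.9 kg.
Tool frame: the origin (TCP) lies midway between the tips of the shut fingers; the grasp point (between the pads) lies 19 mm behind it (hold_point_z is the distance from the TCP to the grasp point, in mm); z points along the fingers, y is the line along which they close (so a half turn about z gives the same grasp; the last joint's range is limited). The gripper opens to 85 mm and grips with 20 to 120 N. Pads are 22 mm wide; open, the fingers measure 114 mm over their backs; the gripper's body (76 mm by 85 mm) begins 54 mm behind the grasp point. The pads swing forward as they close: fully open they stand 13 mm farther back than shut.
Start: joints at [1.401, 0.507, -0.238, 1.5, 0.126, 1.149, -0.155], TCP at [169.567, -601.547, 231.275] pointing down, gripper open.
Joint ranges: [-3.08, 3.08], [-0.24, 2.05], [-1.43, 1.35], [0, 2.5], [-1.52, 4.66], [0.17, 1.96], [-2.89, 2.89]. Speed limits (rad/s): [2.39, 2.39, 3.14, 3.14, 3.14, 3.14, 3.14].

## Interface

Orientations are given as a 3x3 rotation matrix whose columns are the frame's x, y, z axes.
In Python, from station import get_obs, snapshot, finish_job, hold_point_z gives the robot as it stands.
- The arm moves only by the tool arm_command, never from a script. Its arguments are lists of equal length, an entry for each row: "gripper": the opening, from -1 (shut) to 1 (fully open); "delta_pos": the shift along the tool's x, y, z each as a share of 150 mm, from -1 to 1, a list of three; "rot": the turn, a rotation vector about the tool's x, y, z each as a share of 0.5 rad, from -1 to 1, a list of three. A call has 1 to 20 rows; each row is the pose to reach, as a shift and turn from the pose commanded when the call began, along the tool's axes at that moment; what a row does not reach only later rows make up. A row lasts 1/10 s, in which the tool goes at most 50 mm and 8.59 degrees, less where a joint would pass 70% of its speed; a pose out of reach is approached as far as the arm can. A call with a number of a shift or a turn outside -1 to 1 is refused whole. A call with a gripper value outside its range is refused whole. The fingers move at their own pace and stop on an object; the grip force is fixed at half the most. Time passes only in rows, so rows that repeat a pose let the fingers close. It gives the time, the measured TCP pose, the force, the opening and the grip force at its end, in the units of the state.
- get_obs(): the state, without advancing time (a new reading comes with each control period).
- snapshot(name): name is "scene" or "top"; returns a dict with "image" (400x640x3 uint8, red, green, blue), "mtx" (3x3 intrinsics, pixels), "k1" (the pictures are not rectified: a ray, as slopes to the right and down, at radius r is drawn at 1 + k1 r^2 times it, then the intrinsics apply), "R" (3x3) and "t" (3): a world point X has camera coordinates R X + t. Camera axes: x right, y down, z forward; pixel columns grow to the right and rows downward; lengths in mm; the calibration is good to about 2 mm. A picture is of the moment at which its call begins. There is no depth.
- finish_job(): hands the job in; it is judged then, once.
The state is a dict: "time": time; "joints": joint angles; "qvel": joint speeds; "effort": joint torques, N m; "position": TCP position; "eef_rot": TCP orientation; "contact_force": force on the tool from outside, world axes, zero at the start; "moment": the same for the moment, N m; "grip_width": finger opening in mm; "gripper_force": force on a finger pad.
Only numpy, scipy, OpenCV 4.12 (cv2) and the standard library are available. Lean on these libraries where they do the work, as an engineer would, in place of code of your own. Each camera call takes 0.05 s, during which the arm holds its last target. There are 200 camera calls.

## Working session

There is one attempt and no reset: what is moved stays moved. The work goes in short steps, Python scripts to look and compute and a tool call to move; the robot and the scene stay as the last step left them, time stands still between calls to the robot, and variables do not carry over. Pictures are saved under pics/ and viewed, at most 10 in all, crops included, and the job is handed in when it is done.

Besides the shell and the picture viewer there is one more tool, called as name(argument=value, ...), one argument or row to a line, values as JSON. arm_command: Moves the arm, as the interface text tells. Shift numbers are shares of 150 mm and turn numbers shares of 0.5 rad, none past 1 either way. Its arguments: {"type":"object","properties":{"gripper":{"type":"array"},"delta_pos":{"type":"array"},"rot":{"type":"array"}},"required":["gripper","delta_pos","rot"]}

```bash
ls; mkdir -p pics
python3 - <<'E'
from station import *
import cv2,numpy as np
o=get_obs(); print({k:np.round(v,3).tolist() for k,v in o.items()}); print(hold_point_z)
for n in("scene","top"):
    s=snapshot(n); cv2.imwrite(f"pics/{n}0.png",s["image"][:,:,::-1]); np.savez(f"{n}0.npz",**s); print(n,s["mtx"],s["k1"],s["R"],s["t"])
E
```

```text
pics
{'time': 0.0, 'joints': [1.402, 0.508, -0.238, 1.501, 0.126, 1.149, -0.155], 'qvel': [-0.002, 0.001, -0.001, 0.001, -0.001, -0.001, -0.0], 'effort': [-0.0, -62.061, -2.187, -24.966, 0.013, 0.012, 0.0], 'position': [169.375, -601.088, 230.421], 'eef_rot': [[0.962, 0.271, -0.001], [0.271, -0.962, 0.002], [-0.0, -0.002, -1.0]], 'contact_force': [-0.415, -0.493, 0.002], 'moment': [-0.017, -0.034, 0.016], 'gripper_force': 0.0, 'grip_width': 85.241}
18.700000000000003
scene [[433.04051083   0.         313.75875262]
 [  0.         433.04051083 199.36670478]
 [  0.           0.           1.        ]] -0.08040540805810188 [[ 0.19890132  0.97986237 -0.01754987]
 [ 0.74007006 -0.16191717 -0.65274737]
 [-0.64244422  0.11684418 -0.75737234]] [ -84.47000911 -312.55915957 1682.22697184]
top [[436.4403868    0.         316.71515911]
 [  0.         436.4403868  194.25369064]
 [  0.           0.           1.        ]] -0.012953308743451119 [[-0.03005366 -0.99952944 -0.00613757]
 [-0.99286198  0.0305611  -0.11528705]
 [ 0.11542038  0.00262897 -0.99331326]] [ -12.18133947  524.31948668 1283.23736583]
```

View pics/scene0.png

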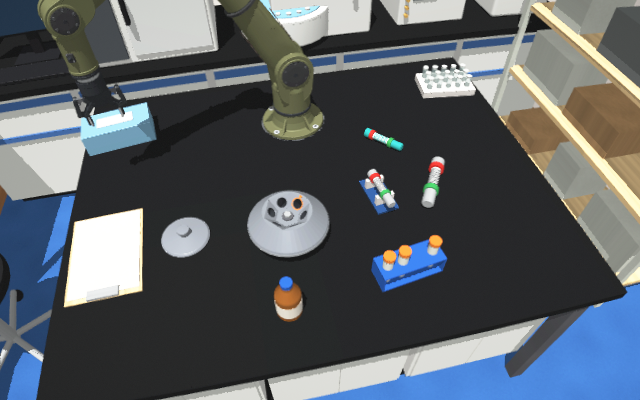

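View pics/top0.png

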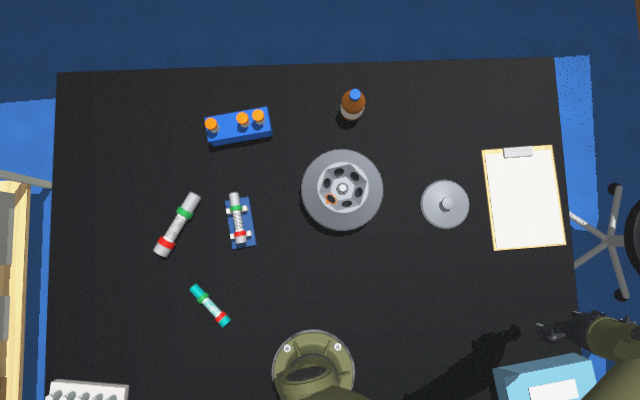

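Top view: the gauges are at (238,218) in the blue rest, (177,225) large steel lying loose, and (210,305) turquoise. In the scene view they are at (381,187), (433,182) and (383,139). The non-turquoise, smaller one is the one in the rest. The rotor is at top (342,190), with its orange ring at (331,199). I'll confirm this in a crop and measure.

```bash
cat > h.py <<'E'
import numpy as np,cv2
from station import *
def load(n): return dict(np.load(n+".npz"))
def ray(s,p):
    K=s["mtx"]; d=np.array([float(s["k1"]),0,0,0])
    u=cv2.undistortPoints(np.array([[p]],float),K,d)[0,0]
    R=s["R"]; return -R.T@s["t"], R.T@np.array([u[0],u[1],1])
def onz(s,p,z):
    c,d=ray(s,p); return c+d*(z-c[2])/d[2]
def tri(a,pa,b,pb):
    c1,d1=ray(a,pa);c2,d2=ray(b,pb)
    k=np.linalg.lstsq(np.c_[d1,-d2],c2-c1,rcond=None)[0]
    q1=c1+k[0]*d1;q2=c2+k[1]*d2
    return (q1+q2)/2,np.linalg.norm(q1-q2)
def proj(s,X):
    return cv2.projectPoints(np.array([X],float),cv2.Rodrigues(s["R"])[0],s["t"],s["mtx"],np.array([float(s["k1"]),0,0,0]))[0][0,0]
def blobs(s,lo,hi,box,amin=4):
    h=cv2.cvtColor(s["image"],cv2.COLOR_RGB2HSV); m=cv2.inRange(h,lo,hi)
    x0,y0,x1,y1=box; k=np.zeros_like(m);k[y0:y1,x0:x1]=m[y0:y1,x0:x1]
    n,l,st,c=cv2.connectedComponentsWithStats(k)
    return [(c[i].round(2).tolist(),int(st[i,4]),st[i,:4].tolist()) for i in range(1,n) if st[i,4]>=amin]
E
python3 - <<'E'
from h import *
T,S=load("top0"),load("scene0")
for n,s,b,rb in(("top",T,(215,180,262,255),(300,145,385,235)),("scene",S,(355,160,405,215),(245,185,332,258))):
    print(n,"green",blobs(s,(45,100,40),(80,255,255),b))
    print("red1",blobs(s,(0,150,60),(4,255,255),b),blobs(s,(172,150,60),(180,255,255),b))
    print("orange",blobs(s,(5,140,60),(20,255,255),rb))
    print("blue",blobs(s,(100,120,30),(125,255,255),b,20))
    print("bright",blobs(s,(0,0,140),(180,60,255),b,20))
    x0,y0,x1,y1=rb
    m=cv2.inRange(s["image"][y0:y1,x0:x1],(60,60,60),(255,255,255))
    c=max(cv2.findContours(m,0,1)[0],key=cv2.contourArea)
    print("rotor",cv2.minEnclosingCircle(c),np.array((x0,y0)))
t=T["image"][175:260,145:265]; r=T["image"][145:235,300:385]; a=S["image"][150:220,355:450]
f=lambda i:cv2.resize(i,(400,290),interpolation=cv2.INTER_CUBIC)
cv2.imwrite("pics/crop.png",np.vstack([np.hstack([f(t),f(r)]),np.hstack([f(a),f(S["image"][185:255,245:332])])])[:,:,::-1])
E
```

```text
top green [([235.65, 207.52], 54, [230, 205, 12, 7])]
red1 [([239.74, 233.16], 43, [234, 231, 12, 6])] []
orange [([328.14, 201.29], 14, [326, 199, 6, 5])]
blue [([246.26, 225.18], 473, [231, 196, 26, 53]), ([227.05, 203.43], 37, [225, 200, 5, 8]), ([230.58, 223.44], 95, [227, 215, 8, 18])]
bright [([233.98, 198.9], 117, [229, 192, 11, 14]), ([244.38, 207.78], 32, [242, 205, 6, 6]), ([228.0, 210.65], 26, [226, 208, 5, 6]), ([237.48, 220.51], 168, [232, 210, 12, 22]), ([240.96, 236.93], 123, [230, 230, 22, 14])]
rotor ((41.992835998535156, 44.0031852722168), 41.779720306396484) [300 145]
scene green [([384.33, 192.2], 45, [380, 189, 11, 9])]
red1 [([373.73, 175.98], 45, [369, 173, 11, 10])] []
orange [([299.78, 198.67], 9, [298, 196, 4, 7]), ([298.71, 208.0], 7, [296, 206, 6, 4])]
blue [([376.1, 199.17], 338, [359, 179, 40, 36])]
bright [([371.41, 171.67], 39, [368, 169, 9, 8]), ([375.19, 183.09], 195, [365, 174, 21, 18]), ([385.41, 199.12], 210, [374, 190, 22, 17])]
rotor ((42.86170196533203, 38.62765884399414), 41.521541595458984) [245 185]
```

View pics/crop.png

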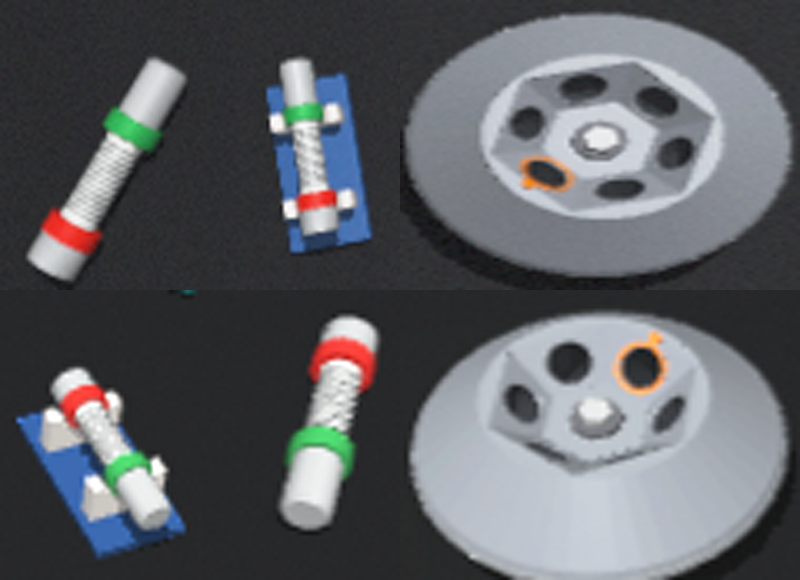

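The crop confirms it: the gauge in the rest (top 238,218) is smaller than the loose steel one, and the marked cavity is the orange-ringed hole at top (331,199) and scene (297,204). Next I'll fit the rotor from all its hole mouths and the gauge from its collars.

Run:
```python
from h import *
from scipy.optimize import least_squares
T,S=load("top0"),load("scene0")
G=[onz(T,(235.65,207.52),48),onz(S,(384.33,192.2),48)];R=[onz(T,(239.74,233.16),48),onz(S,(373.73,175.98),48)]
for a,b in zip(G,R): print("G",a.round(1),"R",b.round(1),"mid",((a+b)/2).round(1),"len",np.linalg.norm(a-b).round(1),"yaw",np.arctan2(*(a-b)[[1,0]]).round(4))
g,e=tri(T,(235.65,207.52),S,(384.33,192.2));r,e2=tri(T,(239.74,233.16),S,(373.73,175.98));print("tri",g.round(1),e,r.round(1),e2)
obs=[]
for n,s,b in(("top",T,(318,158,368,216)),("scene",S,(255,190,315,235))):
    q=cv2.resize(s["image"],None,fx=4,fy=4,interpolation=cv2.INTER_CUBIC)
    x0,y0,x1,y1=[4*v for v in b]; m=cv2.inRange(q.max(2)[y0:y1,x0:x1],0,75)
    for c in cv2.findContours(m,0,1)[0]:
        if cv2.contourArea(c)>250:
            M=cv2.moments(c);p=np.array([M["m10"]/M["m00"]+x0+.5,M["m01"]/M["m00"]+y0+.5])/4-.5
            obs.append((n,p)); print(n,p.round(2),cv2.contourArea(c)/16,"z92",onz(s,p,92).round(1))
n,l,st,c=0,0,0,0
for n,s,b in(("top",T,(300,145,385,235)),("scene",S,(245,185,332,258))): print(n,"nut",blobs(s,(0,0,225),(180,40,255),b))
import pickle;pickle.dump(obs,open("obs.pkl","wb"))
```

```text
G [489.5 213.1  48. ] R [413.4 201.7  48. ] mid [451.4 207.4  48. ] len 76.9 yaw 0.1485
G [481.5 216.3  48. ] R [406.3 204.   48. ] mid [443.9 210.2  48. ] len 76.1 yaw 0.162
tri [488.8 212.2  56.9] 1.5477057780990702 [413.2 200.8  55.7] 0.9103630976503579
top [346.49 203.18] 35.96875 z92 [ 488.2 -112.6   92. ]
top [330.62 198.38] 30.9375 z92 [503.4 -67.7  92. ]
top [358.36 191.88] 44.4375 z92 [ 519.7 -147.9   92. ]
top [326.64 182.48] 41.71875 z92 [549.7 -57.8  92. ]
top [354.31 175.91] 51.09375 z92 [ 566.4 -138.1   92. ]
top [338.53 171.32] 49.0625 z92 [581.2 -93.2  92. ]
scene [303.27 214.27] 16.96875 z92 [549.8 -54.7  92. ]
scene [270.92 211.62] 33.5625 z92 [ 520.  -145.2   92. ]
scene [297.03 203.13] 47.21875 z92 [504.3 -65.   92. ]
scene [281.37 201.92] 56.0625 z92 [ 489.7 -109.7   92. ]
scene [308.63 191.63] 51.03125 z92 [466.9 -22.8  92. ]
scene [262.82 193.85] 153.3125 z92 [ 446.  -159.8   92. ]
top nut [([342.37, 187.47], 30, [340, 185, 6, 6])]
scene nut [([286.71, 213.29], 21, [284, 211, 6, 5])]
```

```bash
cat >> h.py <<'E'
from scipy.spatial.transform import Rotation as Ro
def Rz(psi,down=True):
    c,s=np.cos(psi),np.sin(psi); return np.array([[c,s,0],[s,-c,0],[0,0,-1.]])
def plan(p,R,ws):
    for q,Q in ws:
        q=np.array(q,float); d=R.T@(q-p)/150; r=Ro.from_matrix(R.T@Q).as_rotvec()/.5
        print("d",d.round(3).tolist(),"rot",r.round(3).tolist(), "rows>=",int(np.ceil(max(np.linalg.norm(d)*3,np.linalg.norm(r)*.5/.15)))); p,R=q,Q
def st():
    o=get_obs(); print("t",o["time"],"p",np.round(o["position"],1).tolist(),"F",np.round(o["contact_force"],1).tolist(),"M",np.round(o["moment"],2).tolist(),"w",round(o["grip_width"],1),"gf",o["gripper_force"]); print("j",np.round(o["joints"],2).tolist()); return np.array(o["position"]),np.array(o["eef_rot"]),o
E
python3 - <<'E'
from h import *
import pickle
from scipy.optimize import least_squares
T,S=load("top0"),load("scene0")
obs=[(n,onz(T if n=="top" else S,p,92)[:2]) for n,p in pickle.load(open("obs.pkl","rb"))][:10]
def f(v):
    r=[]
    for n,q in obs:
        c=v[:2]if n=="top" else v[3:5]
        a=v[2]+np.arange(6)*np.pi/3
        m=c+v[5]*np.c_[np.cos(a),np.sin(a)]; k=np.argmin(((m-q)**2).sum(1)); r+=list(m[k]-q)
    return r
s=least_squares(f,[535,-103,np.arctan2(35,-31),536,-100,46]);print(s.x.round(3),np.round(s.fun,1))
p,R,o=st()
Q=Rz(.152);R0=Rz(np.arctan2(.271,.962))
plan(np.array([169.5,-601.5,231]),R0,[((300,-500,280),R0),((390,-360,280),R0),((440,-220,280),R0),((460,-80,280),R0),((455,60,260),R0),((451,207,160),Q),((451,207,29.3),Q)])
E
```

```text
[ 534.77  -102.886    2.299  535.409 -100.066   47.305] [ 0.2  0.1 -0.1  0.1  0.2  0.  -0.1 -0.1 -0.1 -0.1 -0.1 -0.1  0.5 -0.4
  0.6  0.2 -0.4  0.2 -0.6  0. ]
t 0.1 p [169.4, -601.1, 230.5] F [0.3, 0.2, 0.1] M [-0.01, 0.01, 0.01] w 85.7 gf 0.0
j [1.4, 0.51, -0.24, 1.5, 0.13, 1.15, -0.15]
d [1.021, -0.415, -0.327] rot [0.0, 0.0, 0.0] rows>= 4
d [0.831, -0.736, 0.0] rot [0.0, 0.0, 0.0] rows>= 4
d [0.574, -0.808, 0.0] rot [0.0, 0.0, 0.0] rows>= 3
d [0.381, -0.862, 0.0] rot [0.0, 0.0, 0.0] rows>= 3
d [0.221, -0.907, 0.133] rot [0.0, 0.0, 0.0] rows>= 3
d [0.24, -0.951, 0.667] rot [0.0, 0.0, 0.245] rows>= 4
d [0.0, 0.0, 0.871] rot [0.0, 0.0, 0.0] rows>= 3
```

arm_command(
  gripper=[1,1,1,1,1],
  delta_pos=[
    [1,-0.415,-0.33],
    [1,-0.415,-0.33],
    [1,-0.415,-0.33],
    [1,-0.415,-0.33],
    [1,-0.415,-0.33],
  ],
  rot=[
    [0,0,0],
    [0,0,0],
    [0,0,0],
    [0,0,0],
    [0,0,0],
  ],
)

```text
time: 0.6
position: [301.0, -498.3, 281.9]
eef_rot: [[0.961, 0.278, 0.002], [0.278, -0.961, -0.0], [0.002, 0.001, -1.0]]
contact_force: [0.3, -0.2, 0.1]
grip_width: 85.6
gripper_force: 0.0
```

arm_command(
  gripper=[1,1,1,1,1],
  delta_pos=[
    [0.83,-0.735,0],
    [0.83,-0.735,0],
    [0.83,-0.735,0],
    [0.83,-0.735,0],
    [0.83,-0.735,0],
  ],
  rot=[
    [0,0,0],
    [0,0,0],
    [0,0,0],
    [0,0,0],
    [0,0,0],
  ],
)

```text
time: 1.1
position: [388.0, -358.9, 280.5]
eef_rot: [[0.961, 0.275, -0.0], [0.275, -0.961, 0.001], [0.0, -0.001, -1.0]]
contact_force: [-0.4, -0.1, 0.7]
grip_width: 85.3
gripper_force: 0.0
```

```bash
python3 -c "
from h import *
p,R,o=st();print(R.round(3))"
```

```text
t 1.1 p [388.0, -358.9, 280.5] F [-0.4, -0.1, 0.7] M [-0.04, 0.01, 0.08] w 85.3 gf 0.0
j [0.93, 0.32, -0.32, 1.67, 0.11, 1.17, -0.71]
[[ 0.961  0.275 -0.   ]
 [ 0.275 -0.961  0.001]
 [ 0.    -0.001 -1.   ]]
```

arm_command(
  gripper=[1,1,1,1],
  delta_pos=[
    [0.575,-0.81,0],
    [0.575,-0.81,0],
    [0.575,-0.81,0],
    [0.575,-0.81,0],
  ],
  rot=[
    [0,0,0],
    [0,0,0],
    [0,0,0],
    [0,0,0],
  ],
)

```text
time: 1.5
position: [438.6, -215.9, 280.9]
eef_rot: [[0.961, 0.278, 0.001], [0.278, -0.961, 0.002], [0.002, -0.002, -1.0]]
contact_force: [-0.3, 0.1, 0.6]
grip_width: 85.7
gripper_force: 0.0
```

arm_command(
  gripper=[1,1,1,1],
  delta_pos=[
    [0.38,-0.86,0],
    [0.38,-0.86,0],
    [0.38,-0.86,0],
    [0.38,-0.86,0],
  ],
  rot=[
    [0,0,0],
    [0,0,0],
    [0,0,0],
    [0,0,0],
  ],
)

```text
time: 1.9
position: [457.4, -77.5, 280.8]
eef_rot: [[0.961, 0.277, 0.0], [0.277, -0.961, 0.002], [0.001, -0.001, -1.0]]
contact_force: [-0.6, -0.3, 1.1]
grip_width: 85.5
gripper_force: 0.0
```

arm_command(
  gripper=[1,1,1,1],
  delta_pos=[
    [0.22,-0.91,0.13],
    [0.22,-0.91,0.13],
    [0.22,-0.91,0.13],
    [0.22,-0.91,0.13],
  ],
  rot=[
    [0,0,0],
    [0,0,0],
    [0,0,0],
    [0,0,0],
  ],
)

```text
time: 2.3
position: [451.3, 62.4, 260.7]
eef_rot: [[0.961, 0.276, -0.001], [0.276, -0.961, 0.002], [-0.0, -0.002, -1.0]]
contact_force: [0.0, 0.4, -0.4]
grip_width: 85.2
gripper_force: 0.0
```

arm_command(
  gripper=[1,1,1,1,1,1],
  delta_pos=[
    [0.24,-0.95,0.66],
    [0.24,-0.95,0.66],
    [0.24,-0.95,0.66],
    [0.24,-0.95,0.66],
    [0.24,-0.95,0.66],
    [0.24,-0.95,0.66],
  ],
  rot=[
    [0,0,0.245],
    [0,0,0.245],
    [0,0,0.245],
    [0,0,0.245],
    [0,0,0.245],
    [0,0,0.245],
  ],
)

```text
time: 2.9
position: [448.5, 203.8, 161.5]
eef_rot: [[0.989, 0.15, -0.001], [0.15, -0.989, -0.002], [-0.002, 0.002, -1.0]]
contact_force: [1.2, -0.3, -0.2]
grip_width: 85.4
gripper_force: 0.0
```

Run:
```python
from h import *
p,R,o=st();print(R.round(3)); plan(p,R,[((451,207,29.3),Rz(.152))])
for n in("scene","top"):
    s=snapshot(n); np.savez(f"{n}1.npz",**s); cv2.imwrite(f"pics/{n}1.png",s["image"][:,:,::-1])
S=load("scene1");T=load("top1")
i=np.hstack([cv2.resize(S["image"][130:230,330:430],(400,400)),cv2.resize(T["image"][170:270,190:290],(400,400))]);cv2.imwrite("pics/c1.png",i[:,:,::-1])
```

```text
t 2.9 p [448.5, 203.8, 161.5] F [1.2, -0.3, -0.2] M [-0.06, 0.03, 0.0] w 85.4 gf 0.0
j [-0.11, 0.41, -0.52, 1.94, 0.26, 0.86, -2.19]
[[ 0.989  0.15  -0.001]
 [ 0.15  -0.989 -0.002]
 [-0.002  0.002 -1.   ]]
d [0.021, -0.02, 0.881] rot [0.003, 0.003, -0.003] rows>= 3
```

View pics/c1.png

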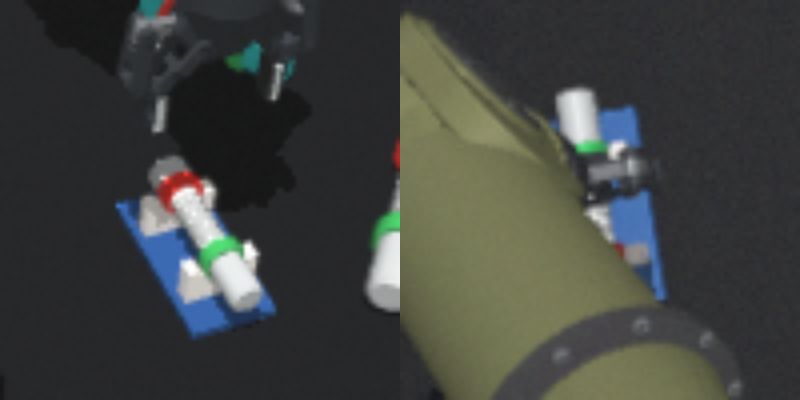

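The gripper straddles the gauge (scene crop: rest centre at about 200,220; fingers clear on either side). I'll descend in two steps.

arm_command(
  gripper=[1,1,1,1,1],
  delta_pos=[
    [0,0,0.4],
    [0,0,0.6],
    [0,0,0.6],
    [0,0,0.6],
    [0,0,0.6],
  ],
  rot=[
    [0,0,0],
    [0,0,0],
    [0,0,0],
    [0,0,0],
    [0,0,0],
  ],
)

```text
time: 3.5
position: [449.1, 206.2, 74.4]
eef_rot: [[0.989, 0.151, 0.003], [0.151, -0.989, 0.001], [0.003, -0.001, -1.0]]
contact_force: [-0.1, -0.5, -0.6]
grip_width: 85.4
gripper_force: 0.0
```

Run:
```python
from h import *
p,R,o=st();plan(p,R,[((451,207,29.3),Rz(.152))])
```

```text
t 3.5 p [449.1, 206.2, 74.4] F [-0.1, -0.5, -0.6] M [0.03, -0.04, 0.02] w 85.4 gf 0.0
j [-0.17, 0.53, -0.45, 2.04, 0.38, 0.65, -2.29]
d [0.012, -0.003, 0.301] rot [-0.001, -0.006, -0.002] rows>= 1
```

arm_command(
  gripper=[1,1,1,1,1,-1,-1,-1,-1,-1,-1,-1,-1,-1,-1],
  delta_pos=[
    [0.01,0,0.15],
    [0.01,0,0.3],
    [0.01,0,0.3],
    [0.01,0,0.3],
    [0.01,0,0.3],
    [0.01,0,0.3],
    [0.01,0,0.3],
    [0.01,0,0.3],
    [0.01,0,0.3],
    [0.01,0,0.3],
    [0.01,0,0.3],
    [0.01,0,0.3],
    [0.01,0,0.3],
    [0.01,0,0.3],
    [0.01,0,0.3],
  ],
  rot=[
    [0,0,0],
    [0,0,0],
    [0,0,0],
    [0,0,0],
    [0,0,0],
    [0,0,0],
    [0,0,0],
    [0,0,0],
    [0,0,0],
    [0,0,0],
    [0,0,0],
    [0,0,0],
    [0,0,0],
    [0,0,0],
    [0,0,0],
  ],
)

```text
time: 5.0
position: [449.0, 208.8, 27.9]
eef_rot: [[0.988, 0.154, 0.001], [0.154, -0.988, 0.003], [0.001, -0.003, -1.0]]
contact_force: [-2.6, 4.8, 5.6]
grip_width: 22.1
gripper_force: 58.4
```

Run:
```python
from h import *
p,R,o=st();print(R.round(4))
```

```text
t 5.0 p [449.0, 208.8, 27.9] F [-2.6, 4.8, 5.6] M [1.05, 0.55, -0.05] w 22.1 gf 58.372095823287964
j [-0.22, 0.61, -0.39, 2.08, 0.44, 0.54, -2.35]
[[ 0.9881  0.1536  0.001 ]
 [ 0.1536 -0.9881  0.0032]
 [ 0.0015 -0.003  -1.    ]]
```

arm_command(
  gripper=[-1,-1,-1,-1,-1,-1,-1,-1],
  delta_pos=[
    [0,0,-0.15],
    [0,0,-0.4],
    [0,0,-0.7],
    [0,0,-1],
    [0,0,-1],
    [0,0,-1],
    [0,0,-1],
    [0,0,-1],
  ],
  rot=[
    [0,0,0],
    [0,0,0],
    [0,0,0],
    [0,0,0],
    [0,0,0],
    [0,0,0],
    [0,0,0],
    [0,0,0],
  ],
)

```text
time: 5.8
position: [448.1, 205.8, 175.6]
eef_rot: [[0.988, 0.152, -0.003], [0.152, -0.988, -0.001], [-0.003, 0.001, -1.0]]
contact_force: [0.2, -0.9, -4.0]
grip_width: 22.5
gripper_force: 59.7
```

Run:
```python
from h import *
p,R,o=st();print(R.round(4))
phi=2.299;u=-np.array([np.cos(phi),np.sin(phi),0]);k=np.array([0,0,1.])
zc=(u+k)/2**.5; 
tz=(u-k)/2**.5; X=-zc; Q=np.c_[X,np.cross(tz,X),tz]
print(Q.round(3))
C=np.array([503.8,-66.5,92])  # mouth estimate
rv=Ro.from_matrix(R.T@Q).as_rotvec();print("total rotvec",rv,np.linalg.norm(rv))
# alternative: rotate about vertical first then tilt
A=Rz(np.arctan2(X[1],X[0])); r2=Ro.from_matrix(A.T@Q).as_rotvec(); print("yaw",Ro.from_matrix(R.T@A).as_rotvec(),"tilt",r2)
for d in(45,65,150): print(d,(C+d*zc+18.7*tz).round(1))
s=snapshot("scene");b=(330,90,450,230)
print("g",blobs(s,(45,100,40),(80,255,255),b),"r",blobs(s,(0,150,60),(4,255,255),b))
gp=p-R@[0,0,18.7]
for sg in(38,-38): print(proj(s,gp+sg*R[:,0]+[0,0,0]),proj(s,gp+sg*R[:,0]+[5,0,10]))
```

```text
t 5.8 p [448.1, 205.8, 175.6] F [0.2, -0.9, -4.0] M [-0.01, -0.0, 0.03] w 22.5 gf 59.70103740692139
j [-0.09, 0.4, -0.54, 1.92, 0.26, 0.9, -2.18]
[[ 9.884e-01  1.519e-01 -3.200e-03]
 [ 1.519e-01 -9.884e-01 -1.400e-03]
 [-3.400e-03  9.000e-04 -1.000e+00]]
[[-0.471  0.746  0.471]
 [ 0.528  0.666 -0.528]
 [-0.707  0.    -0.707]]
total rotvec [-0.83768539 -0.45058732 -2.0140142 ] 2.227330001760878
yaw [-0.00313974  0.00292508 -2.14655281] tilt [ 1.69931625e-17 -7.85398163e-01  1.48219806e-17]
45 [ 533.8 -100.1  110.6]
65 [ 543.2 -110.7  124.7]
150 [ 583.2 -155.5  184.8]
g [([388.16, 158.48], 67, [383, 154, 14, 13]), ([431.41, 186.68], 94, [423, 183, 17, 13])] r [([374.0, 141.67], 9, [373, 140, 3, 4]), ([436.27, 166.14], 90, [428, 162, 16, 13])]
[388.49964266 159.88669422] [389.42900261 158.56024954]
[377.04753178 143.33941426] [377.84735277 141.92455947]
```

```bash
cat >> h.py <<'E'
PHI=2.299;U=-np.array([np.cos(PHI),np.sin(PHI),0]);K3=np.array([0,0,1.])
ZC=(U+K3)/2**.5;TZ=(U-K3)/2**.5
QG=np.c_[-ZC,np.cross(TZ,-ZC),TZ]; QN=np.c_[ZC,np.cross(TZ,ZC),TZ]
C0=np.array([503.8,-66.5,92])
def tcp(d,C=C0): return C+d*ZC+18.7*TZ
E
python3 - <<'E'
from h import *
p,R=np.array([448.5,206,176.]),Rz(.152)
A=Rz(PHI); Ti=Ro.from_rotvec([0,-.4,0]).as_matrix()
plan(p,R,[((470,150,260),Rz(.582)),((500,80,270),Rz(1.012)),((530,0,270),Rz(1.442)),((550,-80,270),Rz(1.872)),((570,-140,270),A),(tcp(160)+[0,0,40],A@Ti),(tcp(130),QG)])
E
```

```text
d [0.085, 0.391, -0.56] rot [0.0, 0.0, -0.86] rows>= 3
d [-0.089, 0.5, -0.067] rot [0.0, 0.0, -0.86] rows>= 3
d [-0.346, 0.452, 0.0] rot [0.0, 0.0, -0.86] rows>= 3
d [-0.512, 0.201, 0.0] rot [0.0, 0.0, -0.86] rows>= 3
d [-0.422, 0.009, 0.0] rot [0.0, 0.0, -0.854] rows>= 3
d [-0.183, -0.003, 0.254] rot [-0.0, -0.8, 0.0] rows>= 3
d [0.289, -0.0, 0.321] rot [0.0, -0.771, 0.0] rows>= 3
```

arm_command(
  gripper=[-1,-1,-1,-1,-1],
  delta_pos=[
    [0.085,0.39,-0.56],
    [0.085,0.39,-0.56],
    [0.085,0.39,-0.56],
    [0.085,0.39,-0.56],
    [0.085,0.39,-0.56],
  ],
  rot=[
    [0,0,-0.86],
    [0,0,-0.86],
    [0,0,-0.86],
    [0,0,-0.86],
    [0,0,-0.86],
  ],
)

```text
time: 6.35
position: [469.8, 150.6, 260.0]
eef_rot: [[0.837, 0.547, -0.002], [0.547, -0.837, -0.0], [-0.002, -0.001, -1.0]]
contact_force: [0.3, -1.3, -4.0]
grip_width: 22.4
gripper_force: 60.2
```

arm_command(
  gripper=[-1,-1,-1,-1,-1],
  delta_pos=[
    [-0.09,0.5,-0.07],
    [-0.09,0.5,-0.07],
    [-0.09,0.5,-0.07],
    [-0.09,0.5,-0.07],
    [-0.09,0.5,-0.07],
  ],
  rot=[
    [0,0,-0.86],
    [0,0,-0.86],
    [0,0,-0.86],
    [0,0,-0.86],
    [0,0,-0.86],
  ],
)

```text
time: 6.85
position: [499.6, 81.7, 270.8]
eef_rot: [[0.533, 0.846, -0.002], [0.846, -0.533, 0.001], [-0.001, -0.002, -1.0]]
contact_force: [0.0, 0.2, -4.7]
grip_width: 22.7
gripper_force: 60.2
```

arm_command(
  gripper=[-1,-1,-1,-1,-1],
  delta_pos=[
    [-0.345,0.45,0],
    [-0.345,0.45,0],
    [-0.345,0.45,0],
    [-0.345,0.45,0],
    [-0.345,0.45,0],
  ],
  rot=[
    [0,0,-0.86],
    [0,0,-0.86],
    [0,0,-0.86],
    [0,0,-0.86],
    [0,0,-0.86],
  ],
)

```text
time: 7.35
position: [529.8, 2.7, 271.6]
eef_rot: [[0.132, 0.991, -0.001], [0.991, -0.132, 0.001], [0.001, -0.001, -1.0]]
contact_force: [0.2, -0.4, -3.0]
grip_width: 22.3
gripper_force: 60.2
```

arm_command(
  gripper=[-1,-1,-1,-1,-1],
  delta_pos=[
    [-0.51,0.2,0],
    [-0.51,0.2,0],
    [-0.51,0.2,0],
    [-0.51,0.2,0],
    [-0.51,0.2,0],
  ],
  rot=[
    [0,0,-0.86],
    [0,0,-0.86],
    [0,0,-0.86],
    [0,0,-0.86],
    [0,0,-0.86],
  ],
)

```text
time: 7.85
position: [550.1, -76.7, 272.0]
eef_rot: [[-0.294, 0.956, 0.0], [0.956, 0.294, 0.001], [0.001, 0.0, -1.0]]
contact_force: [-0.2, 2.1, -3.4]
grip_width: 22.3
gripper_force: 60.2
```

arm_command(
  gripper=[-1,-1,-1,-1,-1],
  delta_pos=[
    [-0.42,0.01,0],
    [-0.42,0.01,0],
    [-0.42,0.01,0],
    [-0.42,0.01,0],
    [-0.42,0.01,0],
  ],
  rot=[
    [0,0,-0.855],
    [0,0,-0.855],
    [0,0,-0.855],
    [0,0,-0.855],
    [0,0,-0.855],
  ],
)

```text
time: 8.35
position: [570.4, -136.8, 272.1]
eef_rot: [[-0.663, 0.748, 0.0], [0.748, 0.663, 0.0], [0.0, 0.0, -1.0]]
contact_force: [0.1, 0.2, -3.3]
grip_width: 22.2
gripper_force: 60.2
```

Run:
```python
from h import *
p,R,o=st();Ti=Ro.from_rotvec([0,-.4,0]).as_matrix()
plan(p,R,[(tcp(160)+[0,0,40],Rz(PHI)@Ti),(tcp(130),QG)])
```

```text
t 8.35 p [570.4, -136.8, 272.1] F [0.1, 0.2, -3.3] M [0.04, 0.03, 0.03] w 22.2 gf 60.208983421325684
j [0.8, 0.56, -1.03, 1.53, 0.49, 1.33, 0.44]
d [-0.197, -0.019, 0.268] rot [-0.0, -0.8, -0.006] rows>= 3
d [0.289, -0.0, 0.321] rot [0.0, -0.771, 0.0] rows>= 3
```

arm_command(
  gripper=[-1,-1,-1,-1,-1,-1],
  delta_pos=[
    [-0.19,-0.01,0.26],
    [-0.19,-0.01,0.26],
    [-0.19,-0.01,0.26],
    [-0.19,-0.01,0.26],
    [-0.19,-0.01,0.26],
    [-0.19,-0.01,0.26],
  ],
  rot=[
    [0,-0.8,0],
    [0,-0.8,0],
    [0,-0.8,0],
    [0,-0.8,0],
    [0,-0.8,0],
    [0,-0.8,0],
  ],
)

```text
time: 8.95
position: [589.0, -161.4, 233.4]
eef_rot: [[-0.611, 0.748, 0.259], [0.689, 0.664, -0.29], [-0.389, 0.001, -0.921]]
contact_force: [0.6, -0.8, -3.8]
grip_width: 22.3
gripper_force: 60.4
```

Run:
```python
from h import *
p,R,o=st()
plan(p,R,[(tcp(130),QG)])
```

```text
t 8.95 p [589.0, -161.4, 233.4] F [0.6, -0.8, -3.8] M [0.44, 0.38, -0.02] w 22.3 gf 60.354756116867065
j [0.68, 0.44, -0.88, 1.86, 0.86, 0.94, 0.09]
d [0.3, -0.004, 0.327] rot [-0.0, -0.773, -0.005] rows>= 3
```

arm_command(
  gripper=[-1,-1,-1,-1,-1,-1,-1],
  delta_pos=[
    [0.295,0,0.325],
    [0.295,0,0.325],
    [0.295,0,0.325],
    [0.295,0,0.325],
    [0.295,0,0.325],
    [0.295,0,0.325],
    [0.295,0,0.325],
  ],
  rot=[
    [0,-0.77,0],
    [0,-0.77,0],
    [0,-0.77,0],
    [0,-0.77,0],
    [0,-0.77,0],
    [0,-0.77,0],
    [0,-0.77,0],
  ],
)

```text
time: 9.65
position: [574.6, -145.1, 170.4]
eef_rot: [[-0.471, 0.747, 0.469], [0.53, 0.664, -0.527], [-0.706, 0.0, -0.709]]
contact_force: [0.0, -0.1, -3.0]
grip_width: 22.4
gripper_force: 60.3
```

Run:
```python
from h import *
p,R,o=st();print(R.round(3))
plan(p,R,[(tcp(105),QG)])
I=[]
for n,b in(("scene",(250,130,350,230)),("top",(300,140,400,240))):
    s=snapshot(n); np.savez(f"{n}2.npz",**s);x0,y0,x1,y1=b;I.append(cv2.resize(s["image"][y0:y1,x0:x1],(400,400),interpolation=cv2.INTER_CUBIC))
    gp=p-R@[0,0,18.7]
    print(n,"g",blobs(s,(45,100,40),(80,255,255),b),"r",blobs(s,(0,150,60),(4,255,255),b),"o",blobs(s,(5,140,60),(20,255,255),b))
    print("pred green,red,tip,mouth",[proj(s,gp+k*R[:,0]).round(1).tolist() for k in(38,-38,85)],proj(s,C0))
cv2.imwrite("pics/c2.png",np.hstack(I)[:,:,::-1])
```

```text
t 9.65 p [574.6, -145.1, 170.4] F [0.0, -0.1, -3.0] M [0.91, 0.83, 0.0] w 22.4 gf 60.30928015708923
j [0.29, 0.49, -0.66, 2.26, 1.6, 0.96, -0.87]
[[-0.471  0.747  0.469]
 [ 0.53   0.664 -0.527]
 [-0.706  0.    -0.709]]
d [0.168, -0.004, -0.004] rot [-0.002, -0.004, -0.003] rows>= 1
scene g [([285.47, 204.78], 32, [283, 201, 6, 9])] r [([271.18, 202.35], 34, [268, 196, 6, 13])] o [([299.5, 197.12], 8, [298, 196, 4, 4]), ([298.71, 208.0], 7, [296, 206, 6, 4])]
pred green,red,tip,mouth [[280.9, 202.7], [266.2, 202.1], [289.2, 203.0]] [296.5089481  203.08538083]
top g [] r [([362.38, 164.27], 55, [358, 158, 12, 11])] o []
pred green,red,tip,mouth [[348.0, 179.1], [364.2, 162.0], [338.7, 189.0]] [330.18772936 198.26137853]
```

View pics/c2.png

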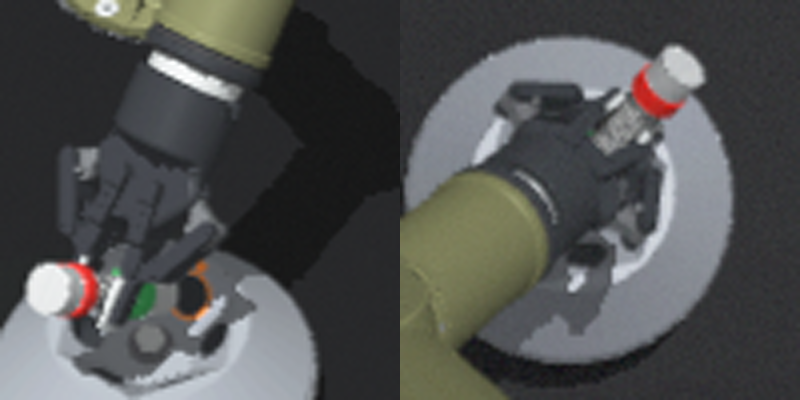

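arm_command(
  gripper=[-1,-1,-1,-1,-1,-1],
  delta_pos=[
    [0.1,0,0],
    [0.2,0,0],
    [0.26,0,0],
    [0.26,0,0],
    [0.26,0,0],
    [0.26,0,0],
  ],
  rot=[
    [0,0,0],
    [0,0,0],
    [0,0,0],
    [0,0,0],
    [0,0,0],
    [0,0,0],
  ],
)

```text
time: 10.35
position: [556.0, -124.8, 143.8]
eef_rot: [[-0.469, 0.747, 0.471], [0.528, 0.665, -0.528], [-0.707, 0.001, -0.707]]
contact_force: [0.6, 0.3, -3.8]
grip_width: 22.3
gripper_force: 60.3
```

```bash
cat >> h.py <<'E'
def tf():
    p,R,o=st(); e=QG.T@(p-tcp(0)); print("d",-e[0].round(2),"lateral y,z",e[1:].round(2),"F tool",(R.T@(np.array(o["contact_force"])+[0,0,3.5])).round(2),"rot err",Ro.from_matrix(R.T@QG).as_rotvec().round(4))
E
python3 - <<'E'
from h import *
tf()
E
```

```text
t 10.35 p [556.0, -124.8, 143.8] F [0.6, 0.3, -3.8] M [0.93, 0.81, -0.03] w 22.3 gf 60.31358242034912
j [0.23, 0.54, -0.66, 2.32, 1.65, 1.02, -1.01]
d 92.0 lateral y,z [ 0.12 -0.01] F tool [0.08 0.63 0.39] rot err [-0.      0.0005 -0.0014]
```

arm_command(
  gripper=[-1,-1,-1,-1,-1,-1],
  delta_pos=[
    [0.03,0,0],
    [0.05,0,0],
    [0.07,0,0],
    [0.08,0,0],
    [0.08,0,0],
    [0.08,0,0],
  ],
  rot=[
    [0,0,0],
    [0,0,0],
    [0,0,0],
    [0,0,0],
    [0,0,0],
    [0,0,0],
  ],
)

```text
time: 10.95
position: [551.2, -120.4, 137.0]
eef_rot: [[-0.465, 0.748, 0.472], [0.526, 0.663, -0.533], [-0.712, 0.0, -0.702]]
contact_force: [4.4, -7.4, 4.6]
grip_width: 22.3
gripper_force: 60.3
```

Run:
```python
from h import *
tf()
```

```text
t 10.95 p [551.2, -120.4, 137.0] F [4.4, -7.4, 4.6] M [-0.98, -0.58, -0.28] w 22.3 gf 60.3348308801651
j [0.21, 0.56, -0.66, 2.34, 1.66, 1.04, -1.06]
d 82.56 lateral y,z [-0.51  0.19] F tool [-11.65  -1.6    0.31] rot err [-0.002   0.0071 -0.0025]
```

The nose touched the edge with about 11 N on the +y side (negative Fy reaction and a matching moment). I'll back off, shift to -y and try again.

arm_command(
  gripper=[-1,-1,-1,-1,-1,-1,-1],
  delta_pos=[
    [-0.04,0,0],
    [-0.04,-0.01,0],
    [-0.02,-0.01,0],
    [0,-0.01,0],
    [0.01,-0.01,0],
    [0.01,-0.01,0],
    [0.01,-0.01,0],
  ],
  rot=[
    [0,0,0],
    [0,0,0],
    [0,0,0],
    [0,0,0],
    [0,0,0],
    [0,0,0],
    [0,0,0],
  ],
)

```text
time: 11.65
position: [547.6, -117.6, 133.0]
eef_rot: [[-0.472, 0.745, 0.47], [0.528, 0.667, -0.527], [-0.706, -0.001, -0.708]]
contact_force: [-0.2, -0.2, -4.7]
grip_width: 22.2
gripper_force: 60.3
```

Run:
```python
from h import *
tf()
```

```text
t 11.65 p [547.6, -117.6, 133.0] F [-0.2, -0.2, -4.7] M [0.91, 0.87, -0.06] w 22.2 gf 60.31061053276062
j [0.21, 0.56, -0.67, 2.35, 1.66, 1.04, -1.07]
d 76.57 lateral y,z [-1.29 -0.13] F tool [ 0.81 -0.33  0.82] rot err [ 0.0006 -0.0016  0.0014]
```

It's in the bore, with no force at d=76.6. I'll carry on in.

arm_command(
  gripper=[-1,-1,-1,-1,-1,-1,-1,-1],
  delta_pos=[
    [0.03,0,0],
    [0.06,0,0],
    [0.09,0,0],
    [0.12,0,0],
    [0.15,0,0],
    [0.16,0,0],
    [0.16,0,0],
    [0.16,0,0],
  ],
  rot=[
    [0,0,0],
    [0,0,0],
    [0,0,0],
    [0,0,0],
    [0,0,0],
    [0,0,0],
    [0,0,0],
    [0,0,0],
  ],
)

```text
time: 12.45
position: [536.4, -105.0, 116.3]
eef_rot: [[-0.472, 0.746, 0.471], [0.528, 0.666, -0.527], [-0.706, -0.0, -0.708]]
contact_force: [0.5, -0.4, -5.5]
grip_width: 22.3
gripper_force: 60.3
```

Run:
```python
from h import *
tf()
```

```text
t 12.45 p [536.4, -105.0, 116.3] F [0.5, -0.4, -5.5] M [1.02, 0.95, -0.07] w 22.3 gf 60.29660224914551
j [0.17, 0.6, -0.67, 2.38, 1.68, 1.08, -1.15]
d 52.82 lateral y,z [-1.27 -0.2 ] F tool [1.01 0.08 1.89] rot err [ 0.0007 -0.0014  0.0011]
```

arm_command(
  gripper=[-1,-1,-1,-1,-1],
  delta_pos=[
    [0.02,0,0],
    [0.035,0,0],
    [0.045,0,0],
    [0.05,0,0],
    [0.05,0,0],
  ],
  rot=[
    [0,0,0],
    [0,0,0],
    [0,0,0],
    [0,0,0],
    [0,0,0],
  ],
)

```text
time: 12.95
position: [533.2, -101.5, 111.4]
eef_rot: [[-0.471, 0.746, 0.471], [0.527, 0.666, -0.528], [-0.707, 0.0, -0.707]]
contact_force: [2.1, -2.7, -3.4]
grip_width: 22.3
gripper_force: 60.3
```

Run:
```python
from h import *
tf()
```

```text
t 12.95 p [533.2, -101.5, 111.4] F [2.1, -2.7, -3.4] M [0.47, 0.57, -0.0] w 22.3 gf 60.26106119155884
j [0.15, 0.61, -0.67, 2.39, 1.68, 1.1, -1.18]
d 46.02 lateral y,z [-1.33 -0.12] F tool [-2.51 -0.28  2.32] rot err [0.0004 0.0001 0.0003]
```

arm_command(
  gripper=[-1,-1,-1],
  delta_pos=[
    [0.006,0,0],
    [0.012,0,0],
    [0.012,0,0],
  ],
  rot=[
    [0,0,0],
    [0,0,0],
    [0,0,0],
  ],
)

```text
time: 13.25
position: [533.2, -101.5, 111.3]
eef_rot: [[-0.468, 0.747, 0.472], [0.527, 0.665, -0.53], [-0.71, 0.001, -0.705]]
contact_force: [4.6, -6.9, 0.2]
grip_width: 22.5
gripper_force: 60.1
```

Run:
```python
from h import *
tf()
```

```text
t 13.25 p [533.2, -101.5, 111.3] F [4.6, -6.9, 0.2] M [-0.29, -0.16, -0.0] w 22.5 gf 60.101988315582275
j [0.15, 0.61, -0.67, 2.4, 1.69, 1.1, -1.19]
d 45.98 lateral y,z [-1.39 -0.02] F tool [-8.37 -1.16  3.17] rot err [-0.0001  0.0036 -0.001 ]
```

Seated (d stays at 46). I'll raise the push to about 10 N and hold.

arm_command(
  gripper=[-1,-1,-1,-1,-1,-1,-1,-1,-1,-1,-1,-1,-1,-1],
  delta_pos=[
    [0.003,0,0],
    [0.003,0,0],
    [0.003,0,0],
    [0.003,0,0],
    [0.003,0,0],
    [0.003,0,0],
    [0.003,0,0],
    [0.003,0,0],
    [0.003,0,0],
    [0.003,0,0],
    [0.003,0,0],
    [0.003,0,0],
    [0.003,0,0],
    [0.003,0,0],
  ],
  rot=[
    [0,0,0],
    [0,0,0],
    [0,0,0],
    [0,0,0],
    [0,0,0],
    [0,0,0],
    [0,0,0],
    [0,0,0],
    [0,0,0],
    [0,0,0],
    [0,0,0],
    [0,0,0],
    [0,0,0],
    [0,0,0],
  ],
)

```text
time: 14.65
position: [533.2, -101.5, 111.3]
eef_rot: [[-0.467, 0.747, 0.473], [0.526, 0.665, -0.53], [-0.71, 0.001, -0.704]]
contact_force: [5.5, -5.9, 1.5]
grip_width: 22.1
gripper_force: 60.1
```

Run:
```python
from h import *
tf()
```

```text
t 14.65 p [533.2, -101.5, 111.3] F [5.5, -5.9, 1.5] M [-0.56, -0.33, 0.08] w 22.1 gf 60.090081095695496
j [0.15, 0.61, -0.67, 2.4, 1.69, 1.1, -1.19]
d 45.98 lateral y,z [-1.37 -0.03] F tool [-9.19  0.15  2.21] rot err [-0.0002  0.0044 -0.0015]
```

arm_command(
  gripper=[-1,-1,-1,-1,-1,-1,-1,-1,-1,-1,-1],
  delta_pos=[
    [0.002,0,0],
    [0.002,0,0],
    [0.002,0,0],
    [0.002,0,0],
    [0.002,0,0],
    [0.002,0,0],
    [0.002,0,0],
    [0.002,0,0],
    [0.002,0,0],
    [0.002,0,0],
    [0.002,0,0],
  ],
  rot=[
    [0,0,0],
    [0,0,0],
    [0,0,0],
    [0,0,0],
    [0,0,0],
    [0,0,0],
    [0,0,0],
    [0,0,0],
    [0,0,0],
    [0,0,0],
    [0,0,0],
  ],
)

```text
time: 15.75
position: [533.2, -101.6, 111.3]
eef_rot: [[-0.467, 0.747, 0.473], [0.526, 0.664, -0.531], [-0.711, 0.001, -0.704]]
contact_force: [5.7, -6.7, 2.1]
grip_width: 22.5
gripper_force: 60.1
```

arm_command(
  gripper=[-1,-1,-1,-1,-1,-1,-1,-1,-1,-1,-1,-1],
  delta_pos=[
    [-0.02,0,0],
    [-0.05,0,0],
    [-0.1,0,0],
    [-0.15,0,0],
    [-0.2,0,0],
    [-0.25,0,0],
    [-0.3,0,0],
    [-0.36,0,0],
    [-0.46,0,0],
    [-0.58,0,0],
    [-0.58,0,0],
    [-0.58,0,0],
  ],
  rot=[
    [0,0,0],
    [0,0,0],
    [0,0,0],
    [0,0,0],
    [0,0,0],
    [0,0,0],
    [0,0,0],
    [0,0,0],
    [0,0,0],
    [0,0,0],
    [0,0,0],
    [0,0,0],
  ],
)

```text
time: 16.95
position: [572.7, -146.1, 171.2]
eef_rot: [[-0.47, 0.746, 0.471], [0.528, 0.665, -0.527], [-0.707, 0.001, -0.707]]
contact_force: [-0.2, 0.4, -3.7]
grip_width: 22.4
gripper_force: 60.2
```

Run:
```python
from h import *
tf()
```

```text
t 16.95 p [572.7, -146.1, 171.2] F [-0.2, 0.4, -3.7] M [0.98, 0.81, -0.02] w 22.4 gf 60.23135304450989
j [0.3, 0.49, -0.65, 2.26, 1.61, 0.96, -0.87]
d 130.42 lateral y,z [-1.55 -0.32] F tool [ 0.43  0.11 -0.19] rot err [ 0.0005 -0.0001 -0.0006]
```

The go check is done (about 10 N held, collar home) and the gauge is out. Now I'll turn it end for end.

arm_command(
  gripper=[-1,-1,-1,-1],
  delta_pos=[
    [0,0,0],
    [0,0,0],
    [0,0,0],
    [0,0,0],
  ],
  rot=[
    [0,0,-0.9],
    [0,0,-0.9],
    [0,0,-0.9],
    [0,0,-0.9],
  ],
)

```text
time: 17.35
position: [572.3, -145.2, 170.2]
eef_rot: [[-0.751, 0.464, 0.47], [0.183, 0.83, -0.526], [-0.635, -0.309, -0.708]]
contact_force: [-0.5, -0.4, -3.6]
grip_width: 22.1
gripper_force: 60.4
```

Run:
```python
from h import *
tf()
```

```text
t 17.35 p [572.3, -145.2, 170.2] F [-0.5, -0.4, -3.6] M [0.9, 0.8, -0.0] w 22.1 gf 60.39085328578949
j [0.28, 0.49, -0.64, 2.26, 1.61, 0.95, -0.42]
d 129.02 lateral y,z [-1.21 -0.2 ] F tool [ 0.37 -0.48  0.08] rot err [ 0.0011 -0.0014  0.4542]
```

Only joint 7 turns, and in the right direction. I'll continue.

arm_command(
  gripper=[-1,-1,-1,-1],
  delta_pos=[
    [0,0,0],
    [0,0,0],
    [0,0,0],
    [0,0,0],
  ],
  rot=[
    [0,0,-0.9],
    [0,0,-0.9],
    [0,0,-0.9],
    [0,0,-0.9],
  ],
)

```text
time: 17.75
position: [572.6, -145.4, 170.5]
eef_rot: [[-0.877, 0.095, 0.471], [-0.193, 0.828, -0.527], [-0.44, -0.553, -0.708]]
contact_force: [-0.0, 0.7, -3.6]
grip_width: 22.2
gripper_force: 60.4
```

arm_command(
  gripper=[-1,-1,-1,-1],
  delta_pos=[
    [0,0,0],
    [0,0,0],
    [0,0,0],
    [0,0,0],
  ],
  rot=[
    [0,0,-0.9],
    [0,0,-0.9],
    [0,0,-0.9],
    [0,0,-0.9],
  ],
)

```text
time: 18.15
position: [572.7, -145.6, 170.6]
eef_rot: [[-0.832, -0.293, 0.471], [-0.532, 0.663, -0.527], [-0.157, -0.689, -0.708]]
contact_force: [-1.0, -0.1, -3.8]
grip_width: 22.4
gripper_force: 60.4
```

arm_command(
  gripper=[-1,-1,-1,-1],
  delta_pos=[
    [0,0,0],
    [0,0,0],
    [0,0,0],
    [0,0,0],
  ],
  rot=[
    [0,0,-0.9],
    [0,0,-0.9],
    [0,0,-0.9],
    [0,0,-0.9],
  ],
)

```text
time: 18.55
position: [572.8, -145.7, 170.8]
eef_rot: [[-0.623, -0.625, 0.471], [-0.767, 0.367, -0.527], [0.156, -0.689, -0.708]]
contact_force: [-0.5, -0.2, -3.3]
grip_width: 22.4
gripper_force: 60.5
```

arm_command(
  gripper=[-1,-1,-1,-1],
  delta_pos=[
    [0,0,0],
    [0,0,0],
    [0,0,0],
    [0,0,0],
  ],
  rot=[
    [0,0,-0.9],
    [0,0,-0.9],
    [0,0,-0.9],
    [0,0,-0.9],
  ],
)

```text
time: 18.95
position: [572.8, -145.7, 170.9]
eef_rot: [[-0.29, -0.833, 0.471], [-0.85, -0.002, -0.527], [0.44, -0.553, -0.708]]
contact_force: [-0.5, 0.0, -4.6]
grip_width: 22.2
gripper_force: 60.5
```

arm_command(
  gripper=[-1,-1,-1,-1],
  delta_pos=[
    [0,0,0],
    [0,0,0],
    [0,0,0],
    [0,0,0],
  ],
  rot=[
    [0,0,-0.9],
    [0,0,-0.9],
    [0,0,-0.9],
    [0,0,-0.9],
  ],
)

```text
time: 19.35
position: [572.8, -145.8, 170.9]
eef_rot: [[0.101, -0.876, 0.471], [-0.765, -0.371, -0.527], [0.637, -0.307, -0.707]]
contact_force: [0.3, -0.3, -3.0]
grip_width: 22.1
gripper_force: 60.5
```

arm_command(
  gripper=[-1,-1,-1,-1,-1,-1],
  delta_pos=[
    [0,0,0],
    [0,0,0],
    [0,0,0],
    [0,0,0],
    [0,0,0],
    [0,0,0],
  ],
  rot=[
    [0,0,-0.885],
    [0,0,-0.885],
    [0,0,-0.885],
    [0,0,-0.885],
    [0,0,-0.885],
    [0,0,-0.885],
  ],
)

```text
time: 19.95
position: [572.9, -145.9, 170.9]
eef_rot: [[0.467, -0.749, 0.471], [-0.532, -0.663, -0.527], [0.707, -0.004, -0.707]]
contact_force: [0.4, 0.1, -4.3]
grip_width: 22.1
gripper_force: 60.5
```

```bash
cat >> h.py <<'E'
C1=C0-1.35*QG[:,1]-0.1*TZ
def tn():
    p,R,o=st(); e=QN.T@(p-tcp(0,C1)); print("d",e[0].round(2),"lateral y,z",e[1:].round(2),"F tool",(R.T@(np.array(o["contact_force"])+[0,0,3.5])).round(2),"rot err/.5",(Ro.from_matrix(R.T@QN).as_rotvec()/.5).round(4))
    return p,R
E
python3 - <<'E'
from h import *
p,R=tn(); plan(p,R,[(tcp(75,C1),QN)])
I=[]
for n,b in(("scene",(250,130,350,230)),("top",(300,140,400,240))):
    s=snapshot(n);x0,y0,x1,y1=b;I.append(cv2.resize(s["image"][y0:y1,x0:x1],(400,400),interpolation=cv2.INTER_CUBIC))
cv2.imwrite("pics/c3.png",np.hstack(I)[:,:,::-1])
E
```

```text
t 19.95 p [572.9, -145.9, 170.9] F [0.4, 0.1, -4.3] M [0.96, 0.79, 0.01] w 22.1 gf 60.46276330947876
j [0.22, 0.47, -0.55, 2.26, 1.61, 0.9, 2.26]
d 130.21 lateral y,z [-0.09 -0.03] F tool [-0.47 -0.38  0.7 ] rot err/.5 [-0.0011  0.0009 -0.0111]
d [-0.368, 0.003, 0.0] rot [-0.001, 0.001, -0.011] rows>= 2
```

View pics/c3.png

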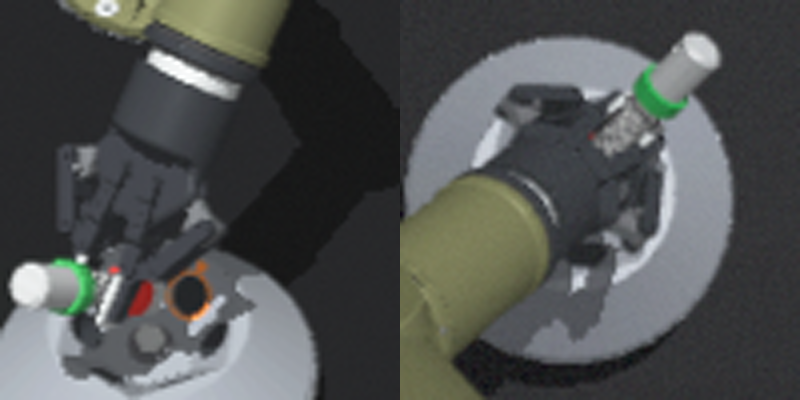

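The gauge is turned: the red collar now faces the ringed mouth (scene crop, red at 140,297 and mouth at 188,297), and green is outward. I'll approach.

arm_command(
  gripper=[-1,-1,-1,-1,-1,-1],
  delta_pos=[
    [-0.12,0,0],
    [-0.24,0,0],
    [-0.36,0.002,0],
    [-0.36,0.002,0],
    [-0.36,0.002,0],
    [-0.36,0.002,0],
  ],
  rot=[
    [0,0,-0.01],
    [0,0,-0.01],
    [0,0,-0.01],
    [0,0,-0.01],
    [0,0,-0.01],
    [0,0,-0.01],
  ],
)

```text
time: 20.65
position: [547.8, -118.1, 133.5]
eef_rot: [[0.474, -0.744, 0.471], [-0.524, -0.668, -0.528], [0.708, 0.003, -0.707]]
contact_force: [-0.3, -0.8, -3.0]
grip_width: 22.5
gripper_force: 60.4
```

Run:
```python
from h import *
p,R=tn(); plan(p,R,[(tcp(67,C1),QN)])
```

```text
t 20.65 p [547.8, -118.1, 133.5] F [-0.3, -0.8, -3.0] M [0.94, 0.8, 0.03] w 22.5 gf 60.40938377380371
j [0.14, 0.54, -0.56, 2.35, 1.67, 0.98, 2.07]
d 77.28 lateral y,z [ 0.17 -0.  ] F tool [ 0.65  0.79 -0.06] rot err/.5 [-0.001  -0.0012  0.0092]
d [-0.069, -0.001, -0.0] rot [-0.001, -0.001, 0.009] rows>= 1
```

arm_command(
  gripper=[-1,-1,-1,-1,-1,-1],
  delta_pos=[
    [-0.02,0,0],
    [-0.04,0,0],
    [-0.055,0,0],
    [-0.07,0,0],
    [-0.075,0,0],
    [-0.075,0,0],
  ],
  rot=[
    [0,0,0.005],
    [0,0,0.008],
    [0,0,0.008],
    [0,0,0.008],
    [0,0,0.008],
    [0,0,0.008],
  ],
)

```text
time: 21.25
position: [541.8, -111.6, 124.7]
eef_rot: [[0.473, -0.745, 0.471], [-0.526, -0.667, -0.527], [0.707, 0.001, -0.708]]
contact_force: [-0.6, 0.5, -2.7]
grip_width: 21.8
gripper_force: 60.4
```

Run:
```python
from h import *
p,R=tn(); plan(p,R,[(tcp(65,C1),QN)])
```

```text
t 21.25 p [541.8, -111.6, 124.7] F [-0.6, 0.5, -2.7] M [0.9, 0.84, -0.01] w 21.8 gf 60.40580749511719
j [0.12, 0.56, -0.57, 2.37, 1.68, 1.0, 2.02]
d 64.8 lateral y,z [ 0.3  -0.06] F tool [ 0.08  0.09 -1.11] rot err/.5 [-0.0013  0.0012  0.0055]
d [0.001, -0.002, 0.0] rot [-0.001, 0.001, 0.005] rows>= 1
```

arm_command(
  gripper=[-1,-1,-1,-1],
  delta_pos=[
    [-0.006,-0.002,0],
    [-0.012,-0.002,0],
    [-0.015,-0.002,0],
    [-0.015,-0.002,0],
  ],
  rot=[
    [0,0,0.005],
    [0,0,0.005],
    [0,0,0.005],
    [0,0,0.005],
  ],
)

```text
time: 21.65
position: [541.7, -111.3, 124.2]
eef_rot: [[0.469, -0.747, 0.472], [-0.527, -0.665, -0.529], [0.709, -0.001, -0.705]]
contact_force: [2.0, -4.2, 2.5]
grip_width: 22.3
gripper_force: 60.3
```

Run:
```python
from h import *
p,R=tn()
```

```text
t 21.65 p [541.7, -111.3, 124.2] F [2.0, -4.2, 2.5] M [-0.37, -0.06, 0.01] w 22.3 gf 60.33591628074646
j [0.12, 0.56, -0.57, 2.37, 1.68, 1.01, 2.01]
d 64.24 lateral y,z [0.18 0.04] F tool [ 7.43  1.31 -1.01] rot err/.5 [ 0.     -0.005  -0.0024]
```

arm_command(
  gripper=[-1,-1,-1,-1],
  delta_pos=[
    [-0.005,0,0],
    [-0.005,0,0],
    [-0.005,0,0],
    [-0.005,0,0],
  ],
  rot=[
    [0,0,0],
    [0,0,0],
    [0,0,0],
    [0,0,0],
  ],
)

```text
time: 22.05
position: [541.7, -111.3, 124.2]
eef_rot: [[0.467, -0.747, 0.472], [-0.527, -0.664, -0.53], [0.71, -0.001, -0.704]]
contact_force: [3.7, -5.3, 3.3]
grip_width: 22.7
gripper_force: 60.3
```

Run:
```python
from h import *
p,R=tn()
```

```text
t 22.05 p [541.7, -111.3, 124.2] F [3.7, -5.3, 3.3] M [-0.62, -0.29, 0.04] w 22.7 gf 60.316611528396606
j [0.12, 0.56, -0.57, 2.37, 1.69, 1.01, 2.01]
d 64.23 lateral y,z [0.18 0.06] F tool [ 9.4   0.78 -0.24] rot err/.5 [ 0.0003 -0.0077 -0.0037]
```

arm_command(
  gripper=[-1,-1,-1,-1,-1,-1,-1,-1,-1,-1,-1,-1,-1,-1],
  delta_pos=[
    [-0.002,0,0],
    [-0.002,0,0],
    [-0.002,0,0],
    [-0.002,0,0],
    [-0.002,0,0],
    [-0.002,0,0],
    [-0.002,0,0],
    [-0.002,0,0],
    [-0.002,0,0],
    [-0.002,0,0],
    [-0.002,0,0],
    [-0.002,0,0],
    [-0.002,0,0],
    [-0.002,0,0],
  ],
  rot=[
    [0,0,0],
    [0,0,0],
    [0,0,0],
    [0,0,0],
    [0,0,0],
    [0,0,0],
    [0,0,0],
    [0,0,0],
    [0,0,0],
    [0,0,0],
    [0,0,0],
    [0,0,0],
    [0,0,0],
    [0,0,0],
  ],
)

```text
time: 23.45
position: [541.7, -111.3, 124.2]
eef_rot: [[0.467, -0.747, 0.472], [-0.527, -0.664, -0.53], [0.71, -0.001, -0.704]]
contact_force: [4.3, -6.1, 3.7]
grip_width: 22.5
gripper_force: 60.3
```

Run:
```python
from h import *
p,R=tn()
I=[]
for n,b in(("scene",(250,150,350,250)),("top",(300,140,400,240))):
    s=snapshot(n);x0,y0,x1,y1=b;I.append(cv2.resize(s["image"][y0:y1,x0:x1],(400,400),interpolation=cv2.INTER_CUBIC))
cv2.imwrite("pics/c4.png",np.hstack(I)[:,:,::-1])
```

```text
t 23.45 p [541.7, -111.3, 124.2] F [4.3, -6.1, 3.7] M [-0.74, -0.43, 0.04] w 22.5 gf 60.31504511833191
j [0.12, 0.56, -0.57, 2.37, 1.69, 1.01, 2.01]
d 64.25 lateral y,z [0.19 0.05] F tool [10.34  0.86  0.18] rot err/.5 [ 0.0005 -0.0089 -0.0042]
```

View pics/c4.png

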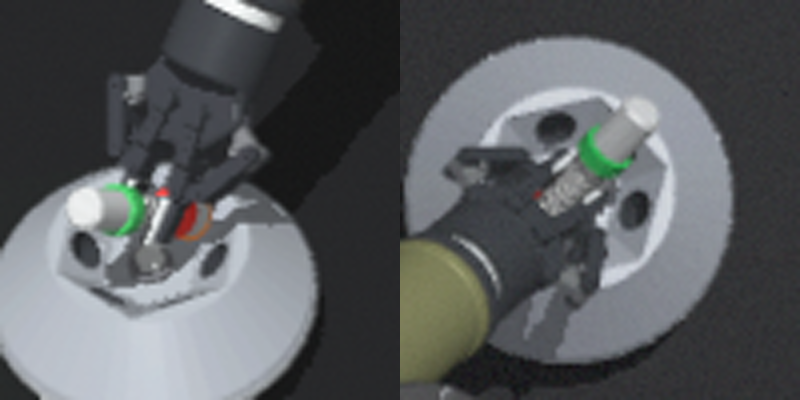

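The no-go end sits centred on the ring and does not enter (scene crop, red collar at 188,220 against the ring), with about 10 N held for 1.5 s. I'll withdraw and plan the way back.

arm_command(
  gripper=[-1,-1,-1,-1,-1,-1,-1],
  delta_pos=[
    [0.05,0,0],
    [0.15,0,0],
    [0.3,0,0],
    [0.44,0,0],
    [0.44,0,0],
    [0.44,0,0],
    [0.44,0,0],
  ],
  rot=[
    [0,0,0],
    [0,0,0],
    [0,0,0],
    [0,0,0],
    [0,0,0],
    [0,0,0],
    [0,0,0],
  ],
)

```text
time: 24.25
position: [570.7, -143.8, 168.0]
eef_rot: [[0.473, -0.745, 0.47], [-0.528, -0.667, -0.526], [0.705, 0.0, -0.709]]
contact_force: [0.2, 0.1, -3.3]
grip_width: 22.1
gripper_force: 60.3
```

Run:
```python
from h import *
p,R=tn(); P=np.pi
A=Rz(PHI+P); Ti=Ro.from_rotvec([0,.4,0]).as_matrix()
plan(p,R,[(tcp(160)+[0,0,40],A@Ti),((570,-140,270),A),((550,-80,270),Rz(1.872+P)),((530,0,270),Rz(1.442+P)),((500,80,270),Rz(1.012+P)),((470,150,260),Rz(.582+P)),((450.7,209.1,175),Rz(.154+P))])
```

```text
t 24.25 p [570.7, -143.8, 168.0] F [0.2, 0.1, -3.3] M [0.91, 0.86, -0.01] w 22.1 gf 60.33619165420532
j [0.22, 0.47, -0.55, 2.27, 1.61, 0.9, 2.25]
d 126.06 lateral y,z [ 0.15 -0.09] F tool [ 0.18 -0.23 -0.09] rot err/.5 [-0.0017  0.0051  0.0027]
d [0.414, -0.01, -0.188] rot [-0.001, -0.766, 0.003] rows>= 3
d [-0.07, -0.003, -0.305] rot [0.0, -0.8, -0.0] rows>= 3
d [-0.387, -0.167, 0.0] rot [0.0, 0.0, 0.854] rows>= 3
d [-0.549, -0.031, 0.0] rot [0.0, 0.0, 0.86] rows>= 3
d [-0.503, 0.267, 0.0] rot [0.0, 0.0, 0.86] rows>= 3
d [-0.29, 0.417, 0.067] rot [0.0, 0.0, 0.86] rows>= 3
d [-0.109, 0.4, 0.567] rot [0.0, 0.0, 0.856] rows>= 3
```

Untilting directly would push joint 7 past its range (2.25+1.3), so I'll turn about the tool axis first, then untilt.

Run:
```python
from h import *
p,R,o=st(); P=np.pi
rz=lambda a:Ro.from_rotvec([0,0,a]).as_matrix()
ws=[(tcp(135)+[0,0,10*i-10],QN@rz(.429*i)) for i in range(1,6)]
F=Rz(.154+P); Q5=ws[-1][1]; h=Ro.from_matrix(Q5.T@F).as_rotvec()
ws+=[((570,-130,240),Q5@Ro.from_rotvec(h/2).as_matrix()),((545,-60,260),F),((520,60,260),F),((470,160,240),F),((450.7,209.1,140),F)]
plan(p,R,ws)
```

```text
t 24.25 p [570.7, -143.8, 168.0] F [0.2, 0.1, -3.3] M [0.91, 0.86, -0.01] w 22.1 gf 60.33619165420532
j [0.22, 0.47, -0.55, 2.27, 1.61, 0.9, 2.25]
d [0.06, -0.01, 0.001] rot [-0.001, 0.005, 0.861] rows>= 3
d [0.043, -0.02, -0.047] rot [-0.0, 0.0, 0.858] rows>= 3
d [0.031, -0.036, -0.047] rot [-0.0, 0.0, 0.858] rows>= 3
d [0.013, -0.045, -0.047] rot [0.0, -0.0, 0.858] rows>= 3
d [-0.007, -0.047, -0.047] rot [-0.0, -0.0, 0.858] rows>= 3
d [-0.062, -0.008, -0.203] rot [-0.659, 0.427, 0.0] rows>= 3
d [0.046, 0.415, -0.299] rot [-0.659, 0.427, 0.0] rows>= 3
d [0.042, 0.816, 0.0] rot [0.0, 0.0, 0.0] rows>= 3
d [0.227, 0.71, 0.133] rot [0.0, 0.0, 0.0] rows>= 3
d [0.077, 0.343, 0.667] rot [0.0, 0.0, 0.0] rows>= 3
```

arm_command(
  gripper=[-1,-1,-1,-1],
  delta_pos=[
    [0.06,-0.01,0],
    [0.06,-0.01,0],
    [0.06,-0.01,0],
    [0.06,-0.01,0],
  ],
  rot=[
    [0,0,0.86],
    [0,0,0.86],
    [0,0,0.86],
    [0,0,0.86],
  ],
)

```text
time: 24.65
position: [576.3, -147.5, 174.4]
eef_rot: [[0.118, -0.875, 0.47], [-0.759, -0.385, -0.526], [0.641, -0.295, -0.709]]
contact_force: [-0.4, -0.3, -2.7]
grip_width: 22.4
gripper_force: 60.3
```

arm_command(
  gripper=[-1,-1,-1,-1],
  delta_pos=[
    [0.043,-0.02,-0.047],
    [0.043,-0.02,-0.047],
    [0.043,-0.02,-0.047],
    [0.043,-0.02,-0.047],
  ],
  rot=[
    [0,0,0.86],
    [0,0,0.86],
    [0,0,0.86],
    [0,0,0.86],
  ],
)

```text
time: 25.05
position: [576.6, -147.8, 184.8]
eef_rot: [[-0.255, -0.845, 0.47], [-0.849, -0.036, -0.526], [0.462, -0.534, -0.708]]
contact_force: [-0.4, -0.5, -3.9]
grip_width: 22.1
gripper_force: 60.3
```

arm_command(
  gripper=[-1,-1,-1,-1],
  delta_pos=[
    [0.03,-0.036,-0.047],
    [0.03,-0.036,-0.047],
    [0.03,-0.036,-0.047],
    [0.03,-0.036,-0.047],
  ],
  rot=[
    [0,0,0.86],
    [0,0,0.86],
    [0,0,0.86],
    [0,0,0.86],
  ],
)

```text
time: 25.45
position: [576.8, -148.0, 195.0]
eef_rot: [[-0.583, -0.662, 0.47], [-0.788, 0.319, -0.527], [0.199, -0.678, -0.708]]
contact_force: [0.1, 0.5, -3.4]
grip_width: 22.3
gripper_force: 60.3
```

arm_command(
  gripper=[-1,-1,-1,-1],
  delta_pos=[
    [0.013,-0.045,-0.047],
    [0.013,-0.045,-0.047],
    [0.013,-0.045,-0.047],
    [0.013,-0.045,-0.047],
  ],
  rot=[
    [0,0,0.86],
    [0,0,0.86],
    [0,0,0.86],
    [0,0,0.86],
  ],
)

```text
time: 25.85
position: [576.8, -148.1, 205.1]
eef_rot: [[-0.806, -0.36, 0.471], [-0.584, 0.618, -0.527], [-0.101, -0.699, -0.708]]
contact_force: [-0.0, -0.2, -2.9]
grip_width: 22.2
gripper_force: 60.3
```

arm_command(
  gripper=[-1,-1,-1,-1],
  delta_pos=[
    [-0.007,-0.047,-0.047],
    [-0.007,-0.047,-0.047],
    [-0.007,-0.047,-0.047],
    [-0.007,-0.047,-0.047],
  ],
  rot=[
    [0,0,0.85],
    [0,0,0.85],
    [0,0,0.85],
    [0,0,0.85],
  ],
)

```text
time: 26.25
position: [576.9, -148.3, 215.2]
eef_rot: [[-0.882, 0.004, 0.471], [-0.277, 0.803, -0.527], [-0.38, -0.596, -0.708]]
contact_force: [0.1, -0.1, -4.5]
grip_width: 22.4
gripper_force: 60.3
```

arm_command(
  gripper=[-1,-1,-1,-1,-1,-1],
  delta_pos=[
    [-0.06,-0.01,-0.2],
    [-0.06,-0.01,-0.2],
    [-0.06,-0.01,-0.2],
    [-0.06,-0.01,-0.2],
    [-0.06,-0.01,-0.2],
    [-0.06,-0.01,-0.2],
  ],
  rot=[
    [-0.66,0.43,0],
    [-0.66,0.43,0],
    [-0.66,0.43,0],
    [-0.66,0.43,0],
    [-0.66,0.43,0],
    [-0.66,0.43,0],
  ],
)

```text
time: 26.85
position: [570.1, -132.6, 240.3]
eef_rot: [[-0.961, -0.113, 0.252], [-0.186, 0.939, -0.288], [-0.204, -0.324, -0.924]]
contact_force: [-0.8, 0.1, -4.0]
grip_width: 22.4
gripper_force: 60.4
```

Run:
```python
from h import *
p,R,o=st(); F=Rz(.154+np.pi)
plan(p,R,[((545,-60,260),F),((520,60,260),F),((470,160,240),F),((450.7,209.1,140),F)])
```

```text
t 26.85 p [570.1, -132.6, 240.3] F [-0.8, 0.1, -4.0] M [0.56, 0.47, -0.04] w 22.4 gf 60.38596451282501
j [0.52, 0.36, -0.71, 1.89, 0.74, 0.88, 1.14]
d [0.044, 0.431, -0.303] rot [-0.664, 0.42, 0.005] rows>= 3
d [0.042, 0.816, 0.0] rot [0.0, 0.0, 0.0] rows>= 3
d [0.227, 0.71, 0.133] rot [0.0, 0.0, 0.0] rows>= 3
d [0.077, 0.343, 0.667] rot [0.0, 0.0, 0.0] rows>= 3
```

arm_command(
  gripper=[-1,-1,-1,-1,-1],
  delta_pos=[
    [0.045,0.43,-0.3],
    [0.045,0.43,-0.3],
    [0.045,0.43,-0.3],
    [0.045,0.43,-0.3],
    [0.045,0.43,-0.3],
  ],
  rot=[
    [-0.66,0.42,0.005],
    [-0.66,0.42,0.005],
    [-0.66,0.42,0.005],
    [-0.66,0.42,0.005],
    [-0.66,0.42,0.005],
  ],
)

```text
time: 27.35
position: [544.9, -59.5, 258.9]
eef_rot: [[-0.988, -0.153, 0.001], [-0.153, 0.988, -0.003], [-0.0, -0.003, -1.0]]
contact_force: [-0.8, 0.3, -3.3]
grip_width: 22.4
gripper_force: 60.4
```

arm_command(
  gripper=[-1,-1,-1,-1],
  delta_pos=[
    [0.04,0.815,0],
    [0.04,0.815,0],
    [0.04,0.815,0],
    [0.04,0.815,0],
  ],
  rot=[
    [0,0,0],
    [0,0,0],
    [0,0,0],
    [0,0,0],
  ],
)

```text
time: 27.75
position: [518.9, 66.0, 261.0]
eef_rot: [[-0.987, -0.161, 0.004], [-0.161, 0.987, -0.001], [-0.004, -0.001, -1.0]]
contact_force: [0.0, -0.5, -4.3]
grip_width: 22.3
gripper_force: 60.4
```

arm_command(
  gripper=[-1,-1,-1,-1],
  delta_pos=[
    [0.225,0.71,0.13],
    [0.225,0.71,0.13],
    [0.225,0.71,0.13],
    [0.225,0.71,0.13],
  ],
  rot=[
    [0,0,0],
    [0,0,0],
    [0,0,0],
    [0,0,0],
  ],
)

```text
time: 28.15
position: [469.7, 163.0, 241.0]
eef_rot: [[-0.987, -0.158, 0.003], [-0.158, 0.987, -0.001], [-0.003, -0.001, -1.0]]
contact_force: [1.9, -0.4, -3.9]
grip_width: 22.5
gripper_force: 60.3
```

arm_command(
  gripper=[-1,-1,-1,-1,-1,-1],
  delta_pos=[
    [0.08,0.34,0.67],
    [0.08,0.34,0.67],
    [0.08,0.34,0.67],
    [0.08,0.34,0.67],
    [0.08,0.34,0.67],
    [0.08,0.34,0.67],
  ],
  rot=[
    [0,0,0],
    [0,0,0],
    [0,0,0],
    [0,0,0],
    [0,0,0],
    [0,0,0],
  ],
)

```text
time: 28.75
position: [454.2, 209.1, 142.3]
eef_rot: [[-0.989, -0.149, 0.005], [-0.149, 0.989, 0.002], [-0.005, 0.001, -1.0]]
contact_force: [0.4, 0.1, -3.5]
grip_width: 22.4
gripper_force: 60.2
```

Run:
```python
from h import *
p,R,o=st(); F=Rz(.154+np.pi)
plan(p,R,[((450.7,209.1,65),F)])
```

```text
t 28.75 p [454.2, 209.1, 142.3] F [0.4, 0.1, -3.5] M [-0.03, -0.04, 0.02] w 22.4 gf 60.2004611492157
j [0.06, 0.5, -0.79, 1.95, 0.46, 0.88, 0.74]
d [0.026, 0.003, 0.516] rot [0.002, 0.011, -0.008] rows>= 2
```

arm_command(
  gripper=[-1,-1,-1,-1,-1,-1,-1,-1],
  delta_pos=[
    [0.025,0.003,0.2],
    [0.025,0.003,0.4],
    [0.025,0.003,0.51],
    [0.025,0.003,0.51],
    [0.025,0.003,0.51],
    [0.025,0.003,0.51],
    [0.025,0.003,0.51],
    [0.025,0.003,0.51],
  ],
  rot=[
    [0,0.01,-0.005],
    [0,0.01,-0.005],
    [0,0.01,-0.005],
    [0,0.01,-0.005],
    [0,0.01,-0.005],
    [0,0.01,-0.005],
    [0,0.01,-0.005],
    [0,0.01,-0.005],
  ],
)

```text
time: 29.55
position: [449.5, 210.0, 65.2]
eef_rot: [[-0.988, -0.153, -0.001], [-0.153, 0.988, 0.001], [0.001, 0.002, -1.0]]
contact_force: [-0.0, -0.1, -2.9]
grip_width: 22.4
gripper_force: 60.4
```

Run:
```python
from h import *
p,R,o=st(); F=Rz(.154+np.pi)
plan(p,R,[((450.7,209.1,40),F)])
```

```text
t 29.55 p [449.5, 210.0, 65.2] F [-0.0, -0.1, -2.9] M [-0.05, 0.02, 0.01] w 22.4 gf 60.42824149131775
j [-0.02, 0.6, -0.7, 2.04, 0.59, 0.71, 0.63]
d [-0.007, -0.007, 0.168] rot [0.003, -0.002, -0.0] rows>= 1
```

arm_command(
  gripper=[-1,-1,-1,-1,-1,-1,-1],
  delta_pos=[
    [-0.007,-0.006,0.1],
    [-0.007,-0.006,0.17],
    [-0.007,-0.006,0.21],
    [-0.007,-0.006,0.23],
    [-0.007,-0.006,0.23],
    [-0.007,-0.006,0.23],
    [-0.007,-0.006,0.23],
  ],
  rot=[
    [0,0,0],
    [0,0,0],
    [0,0,0],
    [0,0,0],
    [0,0,0],
    [0,0,0],
    [0,0,0],
  ],
)

```text
time: 30.25
position: [450.3, 209.4, 30.2]
eef_rot: [[-0.988, -0.154, -0.002], [-0.154, 0.988, 0.001], [0.002, 0.002, -1.0]]
contact_force: [0.1, 0.1, -4.0]
grip_width: 22.3
gripper_force: 60.5
```

Run:
```python
from h import *
p,R,o=st(); F=Rz(.154+np.pi)
plan(p,R,[((450.7,209.1,28),F)])
```

```text
t 30.25 p [450.3, 209.4, 30.2] F [0.1, 0.1, -4.0] M [-0.03, -0.02, 0.03] w 22.3 gf 60.461143255233765
j [-0.06, 0.65, -0.64, 2.07, 0.65, 0.63, 0.57]
d [-0.003, -0.002, 0.015] rot [0.003, -0.004, 0.001] rows>= 1
```

arm_command(
  gripper=[-1,-1,-1,-1,-1],
  delta_pos=[
    [-0.002,-0.002,0.008],
    [-0.002,-0.002,0.016],
    [-0.002,-0.002,0.02],
    [-0.002,-0.002,0.02],
    [-0.002,-0.002,0.02],
  ],
  rot=[
    [0,0,0],
    [0,0,0],
    [0,0,0],
    [0,0,0],
    [0,0,0],
  ],
)

```text
time: 30.75
position: [450.7, 209.2, 27.9]
eef_rot: [[-0.988, -0.154, -0.001], [-0.154, 0.988, 0.001], [0.001, 0.001, -1.0]]
contact_force: [-1.6, -2.2, 10.0]
grip_width: 22.1
gripper_force: 62.1
```

Run:
```python
from h import *
p,R,o=st()
```

```text
t 30.75 p [450.7, 209.2, 27.9] F [-1.6, -2.2, 10.0] M [-0.34, 0.46, -0.02] w 22.1 gf 62.05127477645874
j [-0.06, 0.65, -0.64, 2.07, 0.66, 0.63, 0.57]
```

Seated. I'll ease off, open the fingers and retreat upward.

arm_command(
  gripper=[-1,-1,-1,-0.2,-0.2,0.2,0.6,1,1,1,1,1,1,1],
  delta_pos=[
    [0,0,-0.008],
    [0,0,-0.012],
    [0,0,-0.012],
    [0,0,-0.012],
    [0,0,-0.012],
    [0,0,-0.012],
    [0,0,-0.012],
    [0,0,-0.012],
    [0,0,-0.012],
    [0,0,-0.012],
    [0,0,-0.012],
    [0,0,-0.012],
    [0,0,-0.012],
    [0,0,-0.012],
  ],
  rot=[
    [0,0,0],
    [0,0,0],
    [0,0,0],
    [0,0,0],
    [0,0,0],
    [0,0,0],
    [0,0,0],
    [0,0,0],
    [0,0,0],
    [0,0,0],
    [0,0,0],
    [0,0,0],
    [0,0,0],
    [0,0,0],
  ],
)

```text
time: 32.15
position: [450.4, 208.9, 28.7]
eef_rot: [[-0.988, -0.154, -0.003], [-0.154, 0.988, 0.001], [0.003, 0.001, -1.0]]
contact_force: [0.4, -0.6, -0.1]
grip_width: 85.2
gripper_force: 0.0
```

Run:
```python
from h import *
p,R,o=st()
```

```text
t 32.15 p [450.4, 208.9, 28.7] F [0.4, -0.6, -0.1] M [0.0, -0.0, 0.02] w 85.2 gf 0.0
j [-0.06, 0.65, -0.64, 2.07, 0.66, 0.63, 0.57]
```

arm_command(
  gripper=[1,1,1,1,1,1,1,1],
  delta_pos=[
    [0,0,-0.1],
    [0,0,-0.25],
    [0,0,-0.5],
    [0,0,-0.8],
    [0,0,-1],
    [0,0,-1],
    [0,0,-1],
    [0,0,-1],
  ],
  rot=[
    [0,0,0],
    [0,0,0],
    [0,0,0],
    [0,0,0],
    [0,0,0],
    [0,0,0],
    [0,0,0],
    [0,0,0],
  ],
)

```text
time: 32.95
position: [450.3, 208.1, 177.6]
eef_rot: [[-0.988, -0.154, -0.004], [-0.154, 0.988, -0.0], [0.004, 0.001, -1.0]]
contact_force: [0.3, 0.2, -0.9]
grip_width: 85.5
gripper_force: 0.0
```

arm_command(
  gripper=[1,1,1,1,1,1,1,1,1],
  delta_pos=[
    [0,-0.5,-0.5],
    [0,-0.9,-0.5],
    [0,-0.9,-0.5],
    [0,-0.9,-0.5],
    [0,-0.9,-0.5],
    [0,-0.9,-0.5],
    [0,-0.9,-0.5],
    [0,-0.9,-0.5],
    [0,-0.9,-0.5],
  ],
  rot=[
    [0,0,0],
    [0,0,0],
    [0,0,0],
    [0,0,0],
    [0,0,0],
    [0,0,0],
    [0,0,0],
    [0,0,0],
    [0,0,0],
  ],
)

```text
time: 33.85
position: [471.5, 76.4, 253.2]
eef_rot: [[-0.988, -0.156, -0.004], [-0.156, 0.988, 0.001], [0.003, 0.002, -1.0]]
contact_force: [-0.2, 0.7, -0.4]
grip_width: 85.7
gripper_force: 0.0
```

Run:
```python
from h import *
p,R,o=st()
s=snapshot("scene");cv2.imwrite("pics/end.png",s["image"][:,:,::-1])
b=(355,160,405,215)
g=blobs(s,(45,100,40),(80,255,255),b);r=blobs(s,(0,150,60),(4,255,255),b);print(g,r)
```

```text
t 33.85 p [471.5, 76.4, 253.2] F [-0.2, 0.7, -0.4] M [0.02, 0.04, 0.02] w 85.7 gf 0.0
j [0.44, 0.35, -0.89, 1.83, 0.3, 1.11, 1.17]
[([373.63, 176.02], 46, [369, 173, 11, 10])] [([383.89, 192.11], 36, [380, 189, 11, 9])]
```

View pics/end.png

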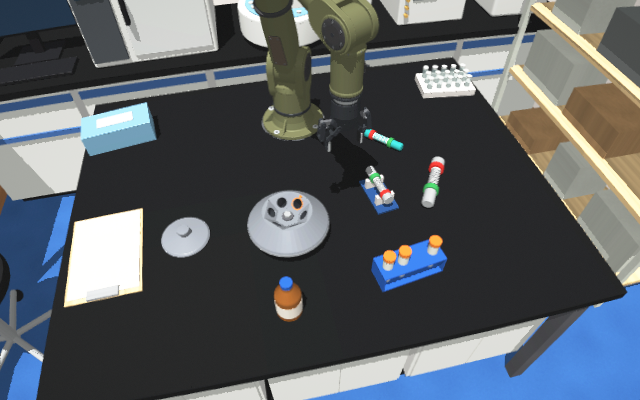

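The gauge is back in its rest the other way round: its collars are at (373.6,176.0) and (383.9,192.1), within 0.5 px of where they started. The lid, bottle and rack look undisturbed, so I'll hand it in.

```bash
python3 -c "
from station import *
print(finish_job())"
```

```text
the job is handed in; nothing more can be done
None
```

The job is handed in: the go end went fully home at about 10 N, the no-go end was refused at about 10 N, and the gauge is back in its rest the other way round, with the lid, bottle and rack where they were.

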